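Bush the drilling jig and index its carriage

TASK

Set up the drilling jig for the next hole. First take the middle-sized of the three steel guide bushes from the tray, the one that fits the hole in the jig's carriage, and seat it fully in that hole with its head resting on the carriage, leaving the other bushes in the tray and everything else on the bench where it lies. Then take hold of the carriage, which has a black lug for the purpose, slide it along the rods until the spring ball clicks into the notch of the index strip, and finish still gripping the carriage with the ball in the notch: do not let go.

Things in the scene. Friction and masses are not known exactly. Their poses are not given: they have to be found in the camera images.
- drill_jig: Jig screwed to the bench: aluminium plate 150 x 380 x 12 mm, two 9 mm rods along its y axis (x = +-40 mm, 47 mm above the bench) between end brackets (|y| 160 to 180 mm, 60 mm high, each with a black knob at x = -10 mm up to 74 mm), a wooden batten under the carriage. Origin: on the bench, mid rods; z up, x about away from the robot, y across the bench.
- carriage: Aluminium block 100 (x) x 64 (y) x 26 mm on the rods, 34 to 60 mm above the bench. Origin: middle of its underside; axes as drill_jig's. Slides only along y, 190 mm in all; starts near the +y end, the notch lies to -y. Sliding takes about 2 N; the ball draws it into the notch over the last 4 mm, then about 11 N is needed to push it out again.
- bore (a point): Middle of the mouth of the carriage's upright through hole, on its top face, 60 mm above the bench. Hole 21.5 mm in diameter, 26 mm deep, 1.5 mm chamfer. The lug's centre line is 40 mm from it on the +x side.
- lug (a point): Middle of the top of the black upright lug by which the carriage is gripped, 96 mm above the bench; the lug is 18 mm (x) x 22 mm (y), rounded, and rises 36 mm from the carriage's top face.
- plunger_axis (a point): On the carriage, on the axis of its ball plunger (12 mm steel ball in a brass collar on the -x side, 45 mm above the bench), where the ball meets the strip's face. A line scribed on the carriage's top edge marks it.
- plunger_ball (a joint): How far the spring ball stands out of its collar, in m: about 0.0015 while it rides along the strip's face, about 0.004 when it is in the notch.
- index_strip: Steel strip 285 x 16 x 14 mm clamped along the jig's -x side by two thumbscrews; its place along the jig varies. One V notch, 10 mm wide, in the face towards the carriage, marked by a line on top. Origin: middle of the notch, in that face, at the strip's underside (38 mm above the bench); axes as drill_jig's. The ball is in the notch when plunger_axis has the strip's y = 0.
- tray: Shallow grey tray 250 x 80 x 12 mm with a 3 mm floor, fixed on the bench; the bushes stand in a row along its x axis (a grommet is at one end). Origin: middle of its underside.
- bush_15: Small guide bush: steel, shank 15 mm diameter, head 25 mm; otherwise like bush_20. Too small for the carriage. All bushes stand upright, head up.
- bush_20: Middle guide bush, the one to use: steel, shank 20 mm diameter and 28 mm long with a 1.5 mm chamfer at its foot, head 30 mm diameter and 18 mm high, 46 mm in all, about 0.1 kg. Origin: middle of the shank's lower end; z up through the head. Seated, its head rests on the carriage's top.
- bush_25: Large guide bush: steel, shank 25 mm diameter, head 35 mm; otherwise like bush_20. Too big for the carriage.
- tape_measure: Tape measure, 32 x 79 x 62 mm, beyond the tray; to be left alone.
- yellow_driver: Screwdriver, 202 mm long, lying behind the jig; to be left alone.
- pull_cord: Spool of white line, 53 mm diameter, 50 mm high, behind the jig; to be left alone.
- case: Black spectacle case, 56 x 158 x 42 mm, right of the tray; to be left alone.
- pack_a: Clear box of fasteners, 60 x 73 x 26 mm, left of the jig; to be left alone.
- pack_b: Clear box of fasteners, 55 x 73 x 26 mm, left of the jig; to be left alone.
- plug_carton: Small red carton, 26 x 27 x 34 mm, beyond the tray; to be left alone.
- loose_grommet: Black rubber grommet, 23 mm diameter, 11 mm high, at the far end of the tray; to be left alone.

How it is judged:
By the outcome, as a careful person would: the job done as asked, in the order asked, and still so for the second after the job is handed in, while the arm keeps its last pose, push and grip.
It also fails if it takes over 58 s, if anything falls off the work surface, if the arm or the gripper's body presses on something with over 40 N, if the wrist force passes 120 N, or if a joint passes its speed limit or range.

ROBOT

A 6-joint arm with a two-finger parallel gripper is mounted at the origin on a cart in front of the work surface, level with it; the furniture and walls round the work are solid. World frame = base frame: x ahead of the robot, y to its left, z up, the work surface at z = 0. Lengths are in mm, angles in rad, forces in N, time in s.
With the tool pointing down it reaches from about 400 to 925 mm from the base axis. Payload 12.5 kg.
Tool frame: the origin (TCP) lies between the finger pads; the fingertips stand 11 mm ahead of it and the grasp point (between the pads) lies 8 mm behind it (env.tip_extent is the distance from the TCP to the fingertips, in mm); x points along the fingers, z is the direction in which the jaws open and shut, and the axes are right-handed (so a half turn about x gives the same grasp; the last joint's range is limited). The gripper opens to 95 mm and grips with 3 to 60 N. Pads are 20 mm wide; open, the fingers measure 119 mm over their backs; the gripper's body (75 mm by 180 mm) begins 59 mm behind the grasp point.
Start: joints at [0.995, 0.491, 1.559, -0, 1.092, -0.106], TCP at [282.929, 557.312, 225.661] pointing down, gripper open.
Joint ranges: [-3.1, 3.1], [-0.84, 2.19], [0.05, 2.79], [-1.13, 4.28], [0.06, 2.93], [-2.69, 2.69]. Speed limits (rad/s): [2.22, 2.22, 2.79, 3.14, 3.14, 3.14].

INTERFACE

Orientations are given as [roll, pitch, yaw] about the fixed x, y, z axes, in that order (R = Rz(yaw) Ry(pitch) Rx(roll)).
In Python, from cell import status, imaging, env gives the robot as it stands. The module is installed in compiled form; this text tells all that it offers.
- The arm moves only by the tool apply_moves, never from a script. Its argument "increments" is a list of rows, each a list of 5 numbers: the closure, from 0 (fully open) to 1 (shut), then the shift along the tool's x, y, z in mm, then the turn about the tool's x in degrees. A call has 1 to 10 rows; each row shifts and turns the commanded pose from where the row before left it, along the tool's axes as they then stand; what a row does not reach is not made up. A row lasts 1/10 s, in which the tool goes at most 50 mm and 8.59 degrees, less where a joint would pass 70% of its speed; a pose out of reach is approached as far as the arm can. A call with a gripper value outside its range is refused whole. The fingers move at their own pace and stop on an object; the grip force is fixed at half the most. Time passes only in rows, so rows that do not move let the fingers close. It gives the time, the measured TCP pose, the force and the opening at its end, in the units of the state.
- status.state(): the state, without advancing time (a new reading comes with each control period).
- imaging.read_camera(name): name is "scene" or "top"; returns a dict with "pixels" (400x640x3 uint8, red, green, blue), "fovy" (degrees; the focal length in pixels is half the picture's height over the tangent of half this angle, whatever the lens; pixels are square), "cx", "cy" (the principal point, pixels), "R" (3x3) and "t" (3): a world point X has camera coordinates R X + t. Camera axes: x right, y down, z forward; pixel columns grow to the right and rows downward; lengths in mm; the calibration is good to about 2 mm. A picture is of the moment at which its call begins. There is no depth.
- env.job_done(): hands the job in, once; it reports no verdict.
The state is a dict: "t": time; "joints": joint angles; "qvel": joint speeds; "tau": joint torques, N m; "eef_pos": TCP position; "tcp_rot": TCP orientation; "ft_force": force on the tool from outside, world axes, zero at the start; "moment": the same for the moment, N m; "opening": opening from 0.0 (shut) to 1.0 (fully open).
Only numpy, scipy, OpenCV 4.12 (cv2) and the standard library are available. Lean on these libraries where they do the work, as an engineer would, in place of code of your own. Each camera call takes 0.05 s, during which the arm holds its last target. There are 200 camera calls.

## Working session

There is one attempt and no reset: what is moved stays moved. The work goes in short steps, Python scripts to look and compute and a tool call to move; the robot and the scene stay as the last step left them, time stands still between calls to the robot, and variables do not carry over. Pictures are saved under pics/ and viewed, about 8 in all and at most 12, crops included, and the job is handed in when it is done.

Besides the shell and the picture viewer there is one more tool, called after "Emit:" as name(argument=value, ...), one argument or row to a line, values as JSON. apply_moves: Moves the arm, as the interface text tells. Its arguments: {"type":"object","properties":{"increments":{"type":"array"}},"required":["increments"]}

```bash
mkdir -p pics; cat > h.py <<'E'
import numpy as np, cv2
from cell import status, imaging, env
def cam(n,save=None):
    d=imaging.read_camera(n)
    d['f']=200/np.tan(np.radians(d['fovy'])/2)
    d['R']=np.array(d['R']);d['t']=np.array(d['t'])
    if save: cv2.imwrite(save,d['pixels'][:,:,::-1])
    return d
def ray(d,u,v,z):
    c=-d['R'].T@d['t']; r=d['R'].T@np.array([(u-d['cx'])/d['f'],(v-d['cy'])/d['f'],1])
    return c+r*(z-c[2])/r[2]
def proj(d,X):
    p=d['R']@np.array(X)+d['t']; return d['f']*p[0]/p[2]+d['cx'],d['f']*p[1]/p[2]+d['cy']
E
python3 - <<'E'
from h import *
for n in('scene','top'):
    d=cam(n); cv2.imwrite(f'pics/{n}0.png',d['pixels'][:,:,::-1])
    print(n,d['fovy'],d['cx'],d['cy'],d['R'].round(3).tolist(),(-d['R'].T@d['t']).round(0))
print(status.state())
E
```

```text
scene 43.567824407918096 317.8234194013087 210.89010005315075 [[0.822, -0.57, -0.007], [-0.437, -0.622, -0.65], [0.366, 0.537, -0.76]] [ -13. -938. 1286.]
top 48.204066125644715 318.38216326305115 201.3500074685326 [[-0.023, -1.0, 0.018], [-0.986, 0.02, -0.168], [0.168, -0.022, -0.986]] [ 363.  -54. 1452.]
{'t': 0.1, 'joints': array([ 9.95391291e-01,  4.91477522e-01,  1.55938552e+00,  1.13716952e-05,
        1.09168401e+00, -1.05602524e-01]), 'qvel': array([-0.00181281, -0.00110222, -0.00059265, -0.00041553, -0.00069681,
        0.00188252]), 'tau': array([ 2.59138302e-03, -6.13628626e+01, -2.58605057e+01,  6.93897181e-02,
        4.69382980e-02, -8.87716124e-05]), 'eef_pos': array([282.81395891, 557.12925067, 225.13472213]), 'tcp_rot': array([ 3.02542236,  1.56984187, -2.15677438]), 'ft_force': array([ 0.30889076,  0.38341255, -0.07971363]), 'moment': array([-0.00138676, -0.0319403 , -0.00652367]), 'opening': 1.0035591672806898}
```

View pics/scene0.png

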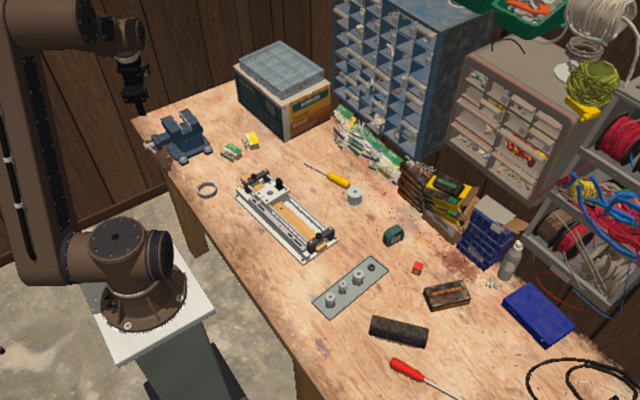

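View pics/top0.png

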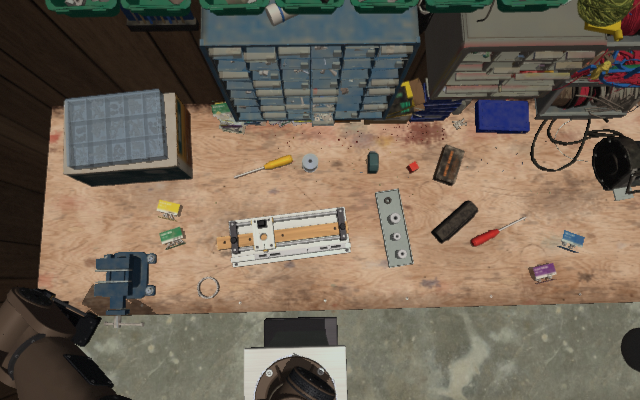

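The scene and top views show the jig (top view, about 230-350, 210-265) and the tray with three bushes (375-412, 190-268). I'll enlarge both areas.

```bash
python3 - <<'E'
import cv2,numpy as np
t=cv2.imread('pics/top0.png');s=cv2.imread('pics/scene0.png')
a=cv2.resize(t[185:275,215:415],None,fx=4,fy=4,interpolation=cv2.INTER_CUBIC)
cv2.imwrite('pics/c1.png',a)
b=cv2.resize(s[165:325,230:395],None,fx=3.6,fy=3.6,interpolation=cv2.INTER_CUBIC)
cv2.imwrite('pics/c2.png',b)
E
```

```text
(no output)
```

View pics/c1.png

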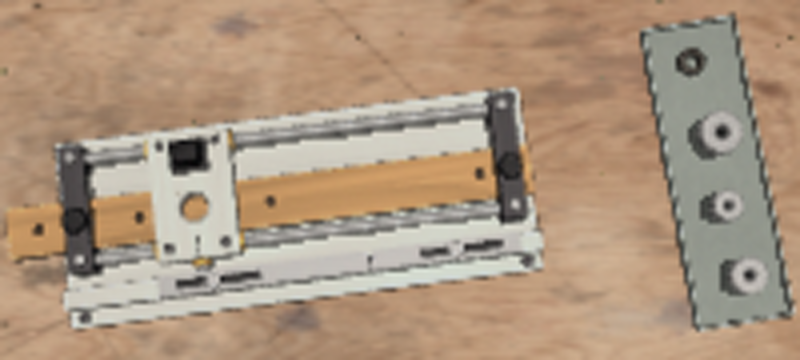

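View pics/c2.png

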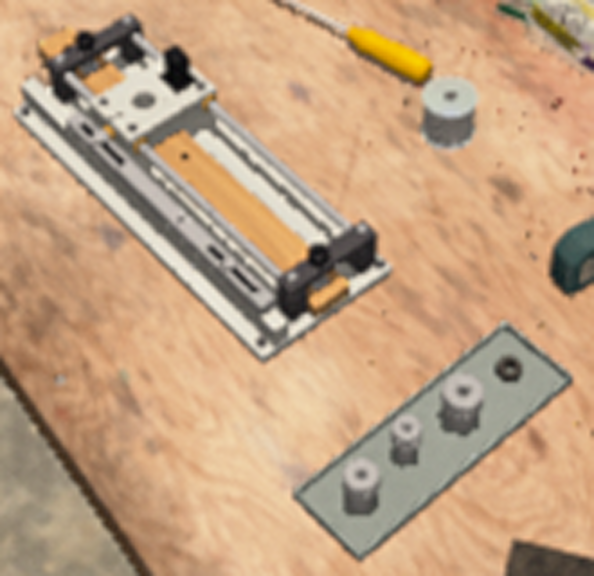

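The crops show, in c1 pixels, the lug at (187,153), bore at (195,207), notch line at (370,262), knobs at (75,220) and (508,165), and bush heads at (720,132), (728,205) and (750,275). Next I'll measure the head sizes and turn these into world points.

```bash
cat > m.py <<'E'
from h import *
d=cam('top');s=cam('scene')
P=lambda x,y:(215+(x+.5)/4-.5,185+(y+.5)/4-.5)
Q=lambda x,y:(230+(x+.5)/3.6-.5,165+(y+.5)/3.6-.5)
def sh(n,p,q,z):
    a=ray(d,*P(*p),z); b=ray(s,*Q(*q),z) if q else None
    print(n,a.round(1), None if b is None else b.round(1)); return a
k1=sh('knob+',(75,219),(86,40),74);k2=sh('knob-',(508,163),(318,254),74)
v=k1-k2;print(np.linalg.norm(v),'yaw',np.degrees(np.arctan2(-v[0],v[1])))
sh('bore',(195,207),(145,100),60);sh('lug',(186,150),(177,52),96)
sh('notch',(370,262),(180,218),52);sh('scribe',(198,245),None,60)
sh('trayNear',(700,328),(360,558),12);sh('trayNear2',(790,312),(296,495),12)
sh('trayFar',(735,15),(570,380),12);sh('trayFar2',(643,32),(505,325),12)
for c,seeds,n in((d,[(720,132),(728,205),(750,275)],P),(s,[(463,392),(406,428),(362,475)],Q)):
    g=cv2.cvtColor(c['pixels'],cv2.COLOR_RGB2GRAY)
    g=cv2.resize(g,None,fx=8,fy=8,interpolation=cv2.INTER_CUBIC)
    for q in seeds:
        u,v=n(*q);U,V=int(8*u+4),int(8*v+4)
        m=(g>165).astype(np.uint8); w=np.zeros_like(m);cv2.circle(w,(U,V),75,1,-1);m&=w
        cs,_=cv2.findContours(m,cv2.RETR_EXTERNAL,cv2.CHAIN_APPROX_NONE);k=max(cs,key=cv2.contourArea)
        (x,y),r=cv2.minEnclosingCircle(k);bx=cv2.boundingRect(k)
        uu,vv=(x+.5)/8-.5,(y+.5)/8-.5
        e=ray(c,uu+1,vv,49)-ray(c,uu,vv,49)
        print(ray(c,uu,vv,49).round(1),'diam',(2*r/8*np.linalg.norm(e)).round(1),'bbox',[b/8 for b in bx], cv2.contourArea(k)/64)
E
python3 m.py
```

```text
knob+ [483.8 179.   74. ] [481.5 173.1  74. ]
knob- [ 520.1 -155.3   74. ] [ 515.1 -162.    74. ]
336.2442415896186 yaw 6.190408820275687
bore [492.4  88.4  60. ] [492.9  86.8  60. ]
lug [532.7  91.5  96. ] [533.2  91.2  96. ]
notch [447.3 -46.8  52. ] [448.1 -45.3  52. ]
scribe [462.9  86.2  60. ] None
trayNear [ 391.4 -309.3   12. ] [ 397.3 -388.8   12. ]
trayNear2 [ 402.4 -382.3   12. ] [ 387.9 -313.5   12. ]
trayFar [ 645.8 -351.    12. ] [ 639.6 -354.9   12. ]
trayFar2 [ 633.  -274.4   12. ] [ 630.2 -278.9   12. ]
[ 545.2 -328.1   49. ] diam 30.8 bbox [391.125, 213.0, 9.375, 9.625] 64.875
[ 486.4 -330.5   49. ] diam 21.3 bbox [394.125, 233.0, 6.5, 6.625] 31.4296875
[ 430.4 -344.5   49. ] diam 27.4 bbox [398.375, 249.75, 8.5, 8.375] 51.859375
[ 542.6 -329.5   49. ] diam 35.0 bbox [352.75, 267.625, 11.875, 10.5] 82.8828125
[ 484.9 -331.    49. ] diam 24.3 bbox [339.0, 279.625, 8.5, 7.5] 41.109375
[ 429.6 -344.    49. ] diam 29.2 bbox [325.125, 291.75, 10.375, 9.0] 65.78125
```

```bash
cat > g.py <<'E'
# usage: g.py x y z jawyaw_deg -> turn and tool-frame shift (after turn) to reach target
import sys; from h import *
from scipy.spatial.transform import Rotation as Ro
s=status.state(); R=Ro.from_euler('xyz',s['tcp_rot']).as_matrix()
x,y,z,yaw=map(float,sys.argv[1:5])
print('t',round(s['t'],2),'pos',s['eef_pos'].round(1),'F',s['ft_force'].round(1),'open',round(s['opening'],3),'j',s['joints'].round(2)[[0,5]])
print('axes x',R[:,0].round(3),'y',R[:,1].round(3),'z',R[:,2].round(3))
best=None
for k in(0,180):
    a=np.radians(yaw+90+k); zt=np.array([np.cos(a),np.sin(a),0])
    t=np.degrees(np.arctan2(np.dot(np.cross(R[:,2],zt),R[:,0]),R[:,2]@zt))
    if best is None or abs(t)<abs(best): best=t
R2=R@Ro.from_euler('x',best,degrees=True).as_matrix()
print('turn',round(best,2),'then shift',(R2.T@(np.array([x,y,z])-s['eef_pos'])).round(1),'(no turn:',(R.T@(np.array([x,y,z])-s['eef_pos'])).round(1),')')
E
python3 g.py 480 100 226 6; python3 g.py 430 -344 150 6
```

```text
t 0.2 pos [282.9 557.2 225.3] F [-0.1 -0.3 -0.7] open 0.998 j [ 1.   -0.11]
axes x [-0.    -0.001 -1.   ] y [-0.892  0.453  0.   ] z [ 0.453  0.892 -0.001]
turn -32.92 then shift [  -0.5 -148.3 -475.3] (no turn: [  -0.5 -382.8 -318.4] )
t 0.2 pos [282.9 557.2 225.3] F [-0.1 -0.3 -0.7] open 0.998 j [ 1.   -0.11]
axes x [-0.    -0.001 -1.   ] y [-0.892  0.453  0.   ] z [ 0.453  0.892 -0.001]
turn -32.92 then shift [  75.7  -52.2 -911.6] (no turn: [  75.7 -539.2 -736.9] )
```

Emit:
apply_moves(
  increments=[
    [0, 0, 0, 0, -8.23],
    [0, 0, 0, 0, -8.23],
    [0, 0, 0, 0, -8.23],
    [0, 0, 0, 0, -8.23],
  ],
)

```text
t: 0.6
eef_pos: [282.9, 557.2, 225.5]
tcp_rot: [2.505, 1.57, -2.097]
ft_force: [-0.2, 0.3, -0.5]
opening: 0.997
```

Emit:
apply_moves(
  increments=[
    [0, 0, -15, -45, 0],
    [0, 0, -15, -45, 0],
    [0, 0, -15, -45, 0],
    [0, 0, -15, -45, 0],
    [0, 0, -15, -45, 0],
    [0, 0, -15, -45, 0],
    [0, 0, -15, -45, 0],
    [0, 0, -15, -45, 0],
    [0, 0, -15, -45, 0],
    [0, 0, -15, -45, 0],
  ],
)

```text
t: 1.6
eef_pos: [479.6, 123.6, 225.8]
tcp_rot: [-1.107, 1.57, 0.568]
ft_force: [0.9, -0.8, 0.3]
opening: 1.0
```

```bash
python3 g.py 430 -344 150 6
```

```text
t 1.6 pos [479.6 123.6 225.8] F [ 0.9 -0.8  0.3] open 1.0 j [ 0.12 -1.56]
axes x [ 0.  0. -1.] y [-0.995 -0.105 -0.   ] z [-0.105  0.995  0.   ]
turn 0.0 then shift [  75.7   98.2 -459.8] (no turn: [  75.7   98.3 -459.8] )
```

Emit:
apply_moves(
  increments=[
    [0, 0, 10, -46, 0],
    [0, 0, 10, -46, 0],
    [0, 0, 10, -46, 0],
    [0, 0, 10, -46, 0],
    [0, 0, 10, -46, 0],
    [0, 0, 10, -46, 0],
    [0, 0, 10, -46, 0],
    [0, 0, 10, -46, 0],
    [0, 0, 10, -46, 0],
    [0, 0, 8, -46, 0],
  ],
)

```text
t: 2.6
eef_pos: [429.1, -344.2, 225.6]
tcp_rot: [-0.645, 1.571, 1.03]
ft_force: [2.2, -0.1, -0.0]
opening: 1.004
```

Emit:
apply_moves(
  increments=[
    [0, 38, 0, 0, 0],
    [0, 38, 0, 0, 0],
    [0, 0, 0, 0, 0],
  ],
)

```text
t: 2.9
eef_pos: [428.1, -341.1, 145.8]
tcp_rot: [0.66, 1.563, 2.335]
ft_force: [0.1, -0.5, -0.7]
opening: 1.0
```

```bash
python3 g.py 430 -344 44.5 6; python3 - <<'E'
from h import *
o=[]
for n in('scene','top'):
    d=cam(n);u,v=map(int,proj(d,[430,-344,60]));p=d['pixels'][max(v-40,0):v+40,u-40:u+40,::-1]
    print(n,u,v,proj(d,[430,-344,49]));o.append(cv2.resize(p,(400,400),interpolation=cv2.INTER_CUBIC))
cv2.imwrite('pics/p1.png',np.hstack(o))
E
```

```text
t 2.9 pos [ 428.1 -341.1  145.8] F [ 0.1 -0.5 -0.7] open 1.0 j [-0.79 -2.47]
axes x [-0.005  0.006 -1.   ] y [-0.995 -0.104  0.005] z [-0.104  0.995  0.006]
turn -0.05 then shift [101.3  -2.1  -3.6] (no turn: [101.3  -2.1  -3.6] )
scene 329 293 (np.float64(329.9441626704304), np.float64(295.7321185448262))
top 402 253 (np.float64(402.1048070725269), np.float64(253.642760144928))
```

View pics/p1.png

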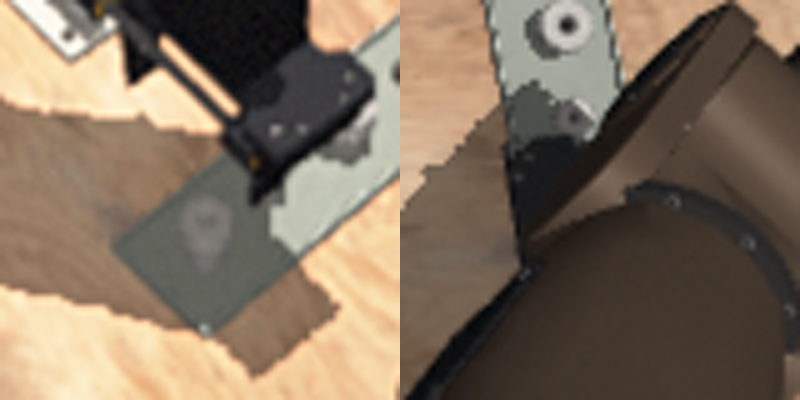

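The scene view shows the gripper open above the middle bush, which still stands in the tray; the arm hides it in the top view. I'll let the arm settle and then go down.

Emit:
apply_moves(
  increments=[
    [0, 0, 0, 0, 0],
    [0, 0, 0, 0, 0],
    [0, 20, 0, 0, 0],
    [0, 20, 0, 0, 0],
    [0, 0, 0, 0, 0],
    [0, 0, 0, 0, 0],
  ],
)

```text
t: 3.6
eef_pos: [430.2, -342.4, 110.6]
tcp_rot: [-2.362, 1.57, -0.686]
ft_force: [-0.4, 0.1, 1.4]
opening: 1.001
```

```bash
python3 g.py 430 -344 44.5 6; python3 - <<'E'
from h import *
s=status.state()['eef_pos'];d=cam('scene');u,v=map(int,proj(d,[430,-344,60]))
p=d['pixels'][v-35:v+35,u-45:u+45,::-1]
print(u,v,proj(d,s),proj(d,s-[0,0,11]),proj(d,[430,-344,49]))
cv2.imwrite('pics/p2.png',cv2.resize(p,None,fx=7,fy=7,interpolation=cv2.INTER_CUBIC))
E
```

```text
t 3.6 pos [ 430.2 -342.4  110.6] F [-0.4  0.1  1.4] open 1.001 j [-0.79 -2.47]
axes x [ 0.001 -0.001 -1.   ] y [-0.994 -0.105 -0.001] z [-0.105  0.994 -0.001]
turn 0.02 then shift [66.1  0.4 -1.5] (no turn: [66.1  0.4 -1.5] )
329 293 (np.float64(329.91100833090826), np.float64(283.5985718690986)) (np.float64(329.8667512298794), np.float64(285.74583073747624)) (np.float64(329.9441626704304), np.float64(295.7321185448262))
```

View pics/p2.png

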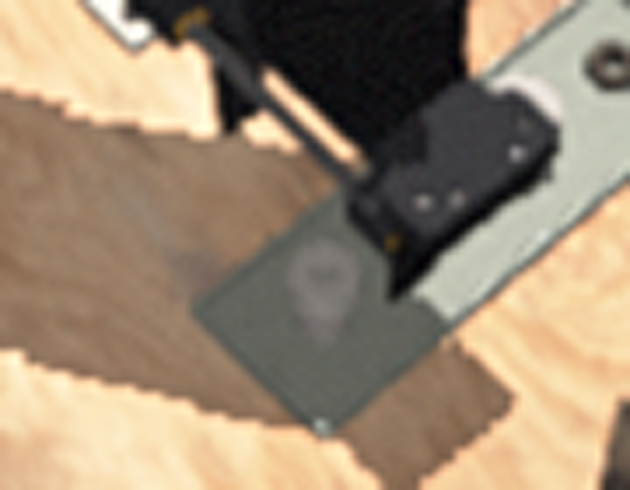

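The fingers straddle the bush (head at about (330,296)), with tips near (340,301) and (316,277). Going down.

Emit:
apply_moves(
  increments=[
    [0, 15, 0, -1, 0],
    [0, 15, 0, -0.5, 0],
    [0, 15, 0, 0, 0],
    [0, 12, 0, 0, 0],
    [0, 9, 0, 0, 0],
    [0, 0, 0, 0, 0],
    [0, 0, 0, 0, 0],
  ],
)

```text
t: 4.35
eef_pos: [430.2, -343.9, 44.0]
tcp_rot: [-2.264, 1.57, -0.589]
ft_force: [0.1, -0.8, 0.6]
opening: 1.002
```

```bash
python3 g.py 430 -344 44.5 6
```

```text
t 4.35 pos [ 430.2 -343.9   44. ] F [ 0.1 -0.8  0.6] open 1.002 j [-0.79 -2.47]
axes x [ 0. -0. -1.] y [-0.995 -0.105 -0.   ] z [-0.105  0.995 -0.   ]
turn 0.01 then shift [-0.5  0.2 -0.1] (no turn: [-0.5  0.2 -0.1] )
```

Closing.

Emit:
apply_moves(
  increments=[
    [1, 0, 0, 0, 0],
    [1, 0, 0, 0, 0],
    [1, 0, 0, 0, 0],
    [1, 0, 0, 0, 0],
    [1, 0, 0, 0, 0],
    [1, 0, 0, 0, 0],
    [1, 0, 0, 0, 0],
    [1, 0, 0, 0, 0],
    [1, 0, 0, 0, 0],
    [1, 0, 0, 0, 0],
  ],
)

```text
t: 5.35
eef_pos: [430.0, -343.7, 43.6]
tcp_rot: [0.104, 1.571, 1.779]
ft_force: [-0.6, 0.5, -0.4]
opening: 0.308
```

Emit:
apply_moves(
  increments=[
    [1, 0, 0, 0, 0],
    [1, 0, 0, 0, 0],
    [1, -10, 0, 0, 0],
    [1, -20, 0, 0, 0],
    [1, -30, 0, 0, 0],
    [1, -30, 0, 0, 0],
    [1, 0, 0, 0, 0],
    [1, 0, 0, 0, 0],
  ],
)

```text
t: 6.15
eef_pos: [430.0, -343.7, 134.3]
tcp_rot: [-2.394, 1.569, -0.719]
ft_force: [0.2, 0.4, -2.2]
opening: 0.314
```

```bash
python3 g.py 492.6 87.6 150 6; python3 - <<'E'
from h import *
s=status.state()['eef_pos'];d=cam('scene');u,v=map(int,proj(d,s))
p=d['pixels'][v-35:v+35,u-45:u+45,::-1]
print(u,v)
cv2.imwrite('pics/p3.png',cv2.resize(p,None,fx=7,fy=7,interpolation=cv2.INTER_CUBIC))
E
```

```text
t 6.15 pos [ 430.  -343.7  134.3] F [ 0.2  0.4 -2.2] open 0.314 j [-0.79 -2.47]
axes x [ 0.001 -0.001 -1.   ] y [-0.995 -0.105 -0.001] z [-0.105  0.995 -0.001]
turn 0.0 then shift [ -16.  -107.4  422.4] (no turn: [ -16.  -107.4  422.4] )
330 279
```

View pics/p3.png

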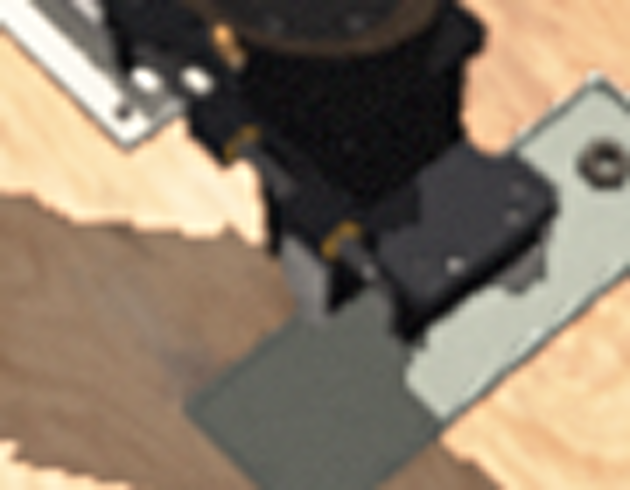

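The scene view shows the bush held upright in the jaws (shank near crop (308,285)); the opening of 0.314 is 30 mm, which matches the head. I'll carry it to the bore.

Emit:
apply_moves(
  increments=[
    [1, -23, 0, 0, 0],
    [1, -23, 0, 0, 0],
    [1, 0, -11, 43, 0],
    [1, 0, -11, 43, 0],
    [1, 0, -11, 43, 0],
    [1, 0, -11, 43, 0],
    [1, 0, -11, 43, 0],
    [1, 0, -11, 42, 0],
    [1, 0, -11, 42, 0],
    [1, 0, -11, 42, 0],
  ],
)

```text
t: 7.2
eef_pos: [481.4, 6.4, 178.6]
tcp_rot: [1.305, 1.569, 2.98]
ft_force: [0.4, 0.3, -0.9]
opening: 0.308
```

Emit:
apply_moves(
  increments=[
    [1, 0, -10, 42, 0],
    [1, 0, -9, 39, 0],
    [1, 0, 0, 0, 0],
    [1, 30, 0, 0, 0],
    [1, 30, 0, 0, 0],
    [1, 0, 0, 0, 0],
    [1, 0, 0, 0, 0],
    [1, 0, 0, 0, 0],
    [1, 0, 0, 0, 0],
  ],
)

```text
t: 8.1
eef_pos: [492.7, 86.9, 120.7]
tcp_rot: [-1.59, 1.569, 0.086]
ft_force: [-0.2, -0.2, -1.0]
opening: 0.306
```

```bash
python3 g.py 492.6 87.6 109 6; python3 - <<'E'
from h import *
o=[]
for n in('scene','top'):
    d=cam(n,f'pics/{n}4.png');u,v=map(int,proj(d,[492.6,87.6,75]))
    p=d['pixels'][v-32:v+32,u-32:u+32,::-1]; print(n,u-32,v-32)
    o.append(cv2.resize(p,(400,400),interpolation=cv2.INTER_CUBIC))
cv2.imwrite('pics/p4.png',np.hstack(o))
E
```

```text
t 8.1 pos [492.7  86.9 120.7] F [-0.2 -0.2 -1. ] open 0.306 j [ 0.04 -1.63]
axes x [ 0.002  0.    -1.   ] y [-0.995 -0.104 -0.002] z [-0.104  0.995 -0.   ]
turn -0.01 then shift [11.7  0.1  0.7] (no turn: [11.7  0.1  0.7] )
scene 237 157
top 231 203
```

View pics/p4.png

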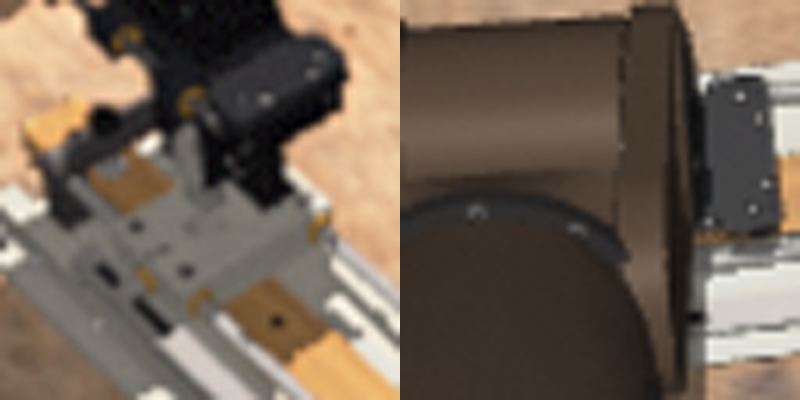

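```bash
python3 - <<'E'
from h import *
d=cam('scene');s=status.state()['eef_pos'];k=14
u0,v0=248,168
p=d['pixels'][v0:v0+42,u0:u0+52,::-1].astype(float)
p=np.clip(255*(p/200)**0.55,0,255).astype(np.uint8)
p=cv2.resize(p,None,fx=k,fy=k,interpolation=cv2.INTER_CUBIC)
def circ(c,r,col):
    pts=[[(a-off+.5)*k for a,off in zip(proj(d,np.array(c)+[r*np.cos(t),r*np.sin(t),0]),(u0,v0))] for t in np.linspace(0,6.3,40)]
    cv2.polylines(p,[np.int32(pts)],False,col,1)
circ([s[0],s[1],s[2]-41],10,(0,0,255)); circ([492.6,87.6,60],10.75,(0,255,0))
cv2.imwrite('pics/p5.png',p)
E
```

```text
(no output)
```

View pics/p5.png

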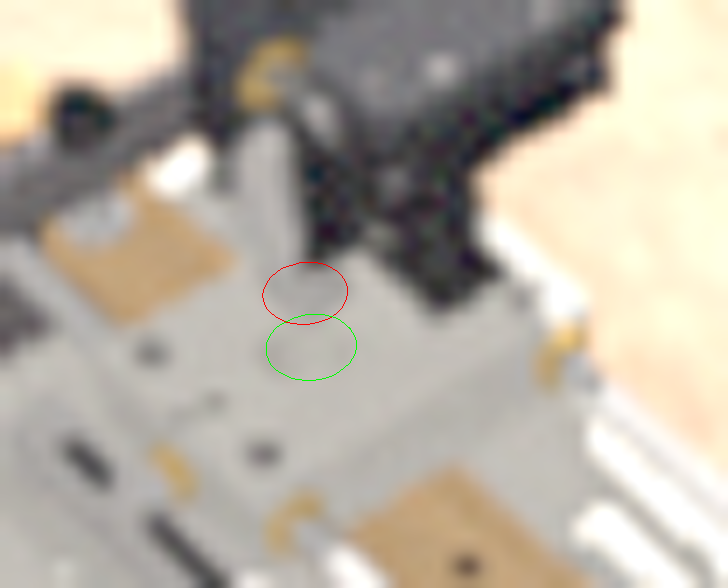

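This view (9th) shows the shank left of the near finger, roughly over the predicted spot, but shade hides the hole. The two chamfers allow about 3 mm of error, so I'll go down and feel for the fit.

Emit:
apply_moves(
  increments=[
    [1, 9, 0, 0.7, 0],
    [1, 8, 0, 0, 0],
    [1, 0, 0, 0, 0],
    [1, 0, 0, 0, 0],
    [1, 1, 0, 0, 0],
    [1, 1, 0, 0, 0],
    [1, 1, 0, 0, 0],
    [1, 1, 0, 0, 0],
    [1, 1, 0, 0, 0],
    [1, 0, 0, 0, 0],
  ],
)

```text
t: 9.25
eef_pos: [492.4, 88.0, 97.8]
tcp_rot: [-1.122, 1.57, 0.553]
ft_force: [0.3, 3.5, 2.2]
opening: 0.308
```

Emit:
apply_moves(
  increments=[
    [1, 1, 0, 0, 0],
    [1, 1, 0, 0, 0],
    [1, 1, 0, 0, 0],
    [1, 1, 0, 0, 0],
    [1, 0, 0, 0, 0],
  ],
)

```text
t: 9.75
eef_pos: [492.2, 87.9, 93.4]
tcp_rot: [0.392, 1.571, 2.067]
ft_force: [0.9, 3.1, -0.4]
opening: 0.311
```

Nothing blocks it and the bush is entering the hole. I'll keep going to the seat at TCP z of about 73.

Emit:
apply_moves(
  increments=[
    [1, 2, 0, 0, 0],
    [1, 2, 0, 0, 0],
    [1, 2, 0, 0, 0],
    [1, 2, 0, 0, 0],
    [1, 2, 0, 0, 0],
    [1, 2, 0, 0, 0],
    [1, 2, 0, 0, 0],
    [1, 2, 0, 0, 0],
    [1, 0, 0, 0, 0],
  ],
)

```text
t: 10.65
eef_pos: [492.1, 87.8, 77.3]
tcp_rot: [1.397, 1.571, 3.072]
ft_force: [1.2, 2.6, -3.6]
opening: 0.305
```

Emit:
apply_moves(
  increments=[
    [1, 1, 0, 0, 0],
    [1, 1, 0, 0, 0],
    [1, 1, 0, 0, 0],
    [1, 1, 0, 0, 0],
    [1, 0, 0, 0, 0],
  ],
)

```text
t: 11.15
eef_pos: [492.2, 87.9, 73.5]
tcp_rot: [0.049, 1.571, 1.724]
ft_force: [1.5, 3.8, -0.8]
opening: 0.307
```

Emit:
apply_moves(
  increments=[
    [1, 0.5, 0, 0, 0],
    [1, 0.5, 0, 0, 0],
    [1, 0.5, 0, 0, 0],
    [1, 0, 0, 0, 0],
  ],
)

```text
t: 11.55
eef_pos: [492.3, 87.9, 72.5]
tcp_rot: [-1.505, 1.57, 0.171]
ft_force: [-0.3, 4.0, 7.6]
opening: 0.309
```

There is 7.6 N of upward force at 72.5 mm, exactly the predicted seat height. Releasing and rising.

Emit:
apply_moves(
  increments=[
    [0, 0, 0, 0, 0],
    [0, 0, 0, 0, 0],
    [0, 0, 0, 0, 0],
    [0, 0, 0, 0, 0],
    [0, 0, 0, 0, 0],
    [0, 0, 0, 0, 0],
    [0, -15, 0, 0, 0],
    [0, -25, 0, 0, 0],
    [0, -30, 0, 0, 0],
    [0, 0, 0, 0, 0],
  ],
)

```text
t: 12.55
eef_pos: [493.5, 87.9, 145.1]
tcp_rot: [-1.621, 1.566, 0.055]
ft_force: [0.3, 0.3, -0.1]
opening: 0.994
```

```bash
python3 g.py 532.5 91.8 76 6; python3 - <<'E'
from h import *
d=cam('scene');k=11
u0,v0=240,160
p=d['pixels'][v0:v0+52,u0:u0+70,::-1].astype(float)
p=np.clip(255*(p/220)**0.7,0,255).astype(np.uint8)
cv2.imwrite('pics/p6.png',cv2.resize(p,None,fx=k,fy=k,interpolation=cv2.INTER_CUBIC))
for X in([492.3,87.9,78],[492.3,87.9,60]): print((np.array(proj(d,X))-[u0-.5,v0-.5])*k)
E
```

```text
t 12.55 pos [493.5  87.9 145.1] F [ 0.3  0.3 -0.1] open 0.994 j [ 0.04 -1.63]
axes x [ 0.005  0.    -1.   ] y [-0.994 -0.105 -0.005] z [-0.105  0.995 -0.   ]
turn 0.01 then shift [ 69.3 -38.9  -0.2] (no turn: [ 69.3 -38.9  -0.2] )
[326.36081019 320.13739953]
[331.1802329  360.77506621]
```

View pics/p6.png

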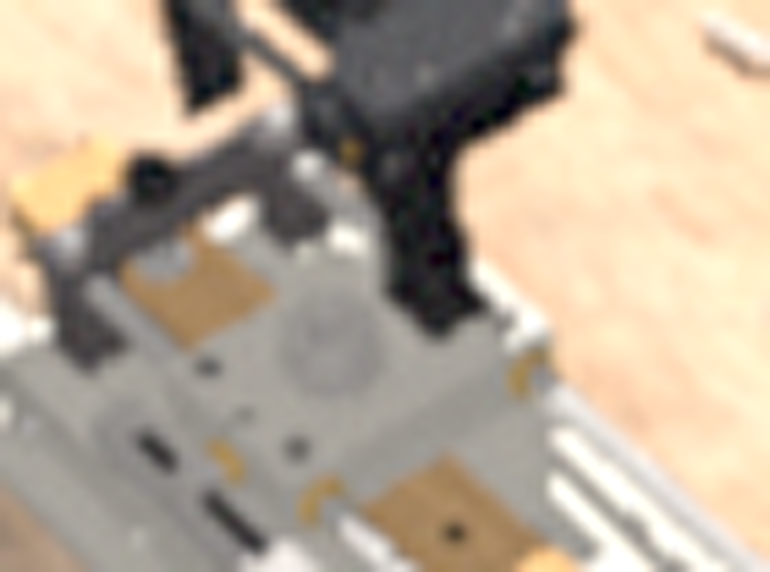

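The 10th view shows the bush head at about (330,340), spanning rows 285 to 400. That matches a seated head (predicted 283 to 398). Now to the lug.

Emit:
apply_moves(
  increments=[
    [0, 0, -20, 0, 0],
    [0, 0, -19, 0, 0],
    [0, 0, 0, 0, 0],
    [0, 0, 0, 0, 0],
    [0, 20, 0, 0, 0],
    [0, 20, 0, 0, 0],
    [0, 15, 0, 0, 0],
    [0, 14, 0, 0, 0],
    [0, 0, 0, 0, 0],
    [0, 0, 0, 0, 0],
  ],
)

```text
t: 13.6
eef_pos: [530.3, 91.9, 73.2]
tcp_rot: [1.456, 1.57, 3.132]
ft_force: [0.1, 0.1, -0.2]
opening: 1.001
```

Emit:
apply_moves(
  increments=[
    [1, 0, 0, 0, 0],
    [1, 0, 0, 0, 0],
    [1, 0, 0, 0, 0],
    [1, 0, 0, 0, 0],
    [1, 0, 0, 0, 0],
    [1, 0, 0, 0, 0],
    [1, 0, 0, 0, 0],
    [1, 0, 0, 0, 0],
    [1, 0, 0, 0, 0],
    [1, 0, 0, 0, 0],
  ],
)

```text
t: 14.6
eef_pos: [530.9, 92.0, 73.1]
tcp_rot: [0.018, 1.571, 1.693]
ft_force: [0.7, -0.5, -0.8]
opening: 0.232
```

```bash
python3 g.py 546 -36.5 76 6
```

```text
t 14.6 pos [530.9  92.   73.1] F [ 0.7 -0.5 -0.8] open 0.232 j [ 0.05 -1.63]
axes x [-0.  0. -1.] y [-0.995 -0.104  0.   ] z [-0.104  0.995  0.   ]
turn -0.0 then shift [  -2.9   -1.6 -129.4] (no turn: [  -2.9   -1.6 -129.4] )
```

The 22 mm opening shows the lug is gripped. Sliding, and watching the side force.

Emit:
apply_moves(
  increments=[
    [1, 0, 0, -2, 0],
    [1, 0, 0, -5, 0],
    [1, 0, 0, -6, 0],
    [1, 0, 0, -6, 0],
    [1, 0, 0, -6, 0],
    [1, 0, 0, -6, 0],
    [1, 0, 0, -6, 0],
    [1, 0, 0, -3, 0],
    [1, 0, 0, 0, 0],
  ],
)

```text
t: 15.5
eef_pos: [535.1, 51.6, 73.1]
tcp_rot: [2.572, 1.571, -2.036]
ft_force: [-0.2, -3.0, 0.3]
opening: 0.224
```

Emit:
apply_moves(
  increments=[
    [1, 0, 0, -5, 0],
    [1, 0, 0, -10, 0],
    [1, 0, 0, -10, 0],
    [1, 0, 0, -10, 0],
    [1, 0, 0, -10, 0],
    [1, 0, 0, -10, 0],
    [1, 0, 0, -10, 0],
    [1, 0, 0, -6, 0],
    [1, 0, 0, -3, 0],
    [1, 0, 0, 0, 0],
  ],
)

```text
t: 16.5
eef_pos: [542.8, -22.0, 73.1]
tcp_rot: [2.534, 1.57, -2.073]
ft_force: [-2.4, -3.9, 1.2]
opening: 0.233
```

Emit:
apply_moves(
  increments=[
    [1, 0, 0, -1, 0],
    [1, 0, 0, -1, 0],
    [1, 0, 0, -1, 0],
    [1, 0, 0, -1, 0],
    [1, 0, 0, 0, 0],
  ],
)

```text
t: 17.0
eef_pos: [543.1, -25.6, 73.1]
tcp_rot: [1.988, 1.57, -2.619]
ft_force: [-2.9, -0.2, 2.4]
opening: 0.228
```

Emit:
apply_moves(
  increments=[
    [1, 0, 0, -1, 0],
    [1, 0, 0, -1, 0],
    [1, 0, 0, -1, 0],
    [1, 0, 0, -1, 0],
    [1, 0, 0, 0, 0],
  ],
)

```text
t: 17.5
eef_pos: [543.6, -29.8, 73.1]
tcp_rot: [2.431, 1.57, -2.176]
ft_force: [-3.3, -1.0, 2.5]
opening: 0.23
```

Emit:
apply_moves(
  increments=[
    [1, 0, 0, -1, 0],
    [1, 0, 0, 0, 0],
  ],
)

```text
t: 17.7
eef_pos: [543.7, -30.8, 73.1]
tcp_rot: [2.366, 1.57, -2.242]
ft_force: [-5.4, -2.4, 2.3]
opening: 0.23
```

Emit:
apply_moves(
  increments=[
    [1, 0, 0, -1, 0],
    [1, 0, 0, 0, 0],
  ],
)

```text
t: 17.9
eef_pos: [543.8, -31.9, 73.1]
tcp_rot: [2.534, 1.57, -2.073]
ft_force: [-5.3, -5.2, 1.8]
opening: 0.232
```

Emit:
apply_moves(
  increments=[
    [1, 0, 0, -1, 0],
    [1, 0, 0, 0, 0],
  ],
)

```text
t: 18.1
eef_pos: [543.9, -33.1, 73.1]
tcp_rot: [2.684, 1.57, -1.923]
ft_force: [-6.0, -6.8, 2.1]
opening: 0.23
```

Emit:
apply_moves(
  increments=[
    [1, 0, 0, -1, 0],
    [1, 0, 0, 0, 0],
  ],
)

```text
t: 18.3
eef_pos: [544.1, -34.3, 73.1]
tcp_rot: [2.901, 1.57, -1.707]
ft_force: [-6.5, -9.2, 1.5]
opening: 0.229
```

The carriage is being drawn towards -y (pull up to 9 N), so the ball is entering the notch. I'll continue in small steps.

Emit:
apply_moves(
  increments=[
    [1, 0, 0, -1, 0],
    [1, 0, 0, 0, 0],
  ],
)

```text
t: 18.5
eef_pos: [544.1, -34.9, 73.1]
tcp_rot: [2.376, 1.57, -2.232]
ft_force: [-5.4, -3.0, 2.6]
opening: 0.232
```

Emit:
apply_moves(
  increments=[
    [1, 0, 0, -0.5, 0],
    [1, 0, 0, 0, 0],
  ],
)

```text
t: 18.7
eef_pos: [544.1, -35.0, 73.1]
tcp_rot: [1.246, 1.571, 2.921]
ft_force: [-5.4, -0.2, 2.7]
opening: 0.227
```

Emit:
apply_moves(
  increments=[
    [1, 0, 0, -0.5, 0],
    [1, 0, 0, 0, 0],
  ],
)

```text
t: 18.9
eef_pos: [544.1, -35.2, 73.1]
tcp_rot: [0.676, 1.57, 2.351]
ft_force: [-4.6, 2.9, 3.5]
opening: 0.23
```

The position now holds at -35.1 while the force changes sign, so the ball is in the notch. I'll take back half a step to relax the push, then check.

Emit:
apply_moves(
  increments=[
    [1, 0, 0, 0.4, 0],
    [1, 0, 0, 0, 0],
    [1, 0, 0, 0, 0],
    [1, 0, 0, 0, 0],
    [1, 0, 0, 0, 0],
  ],
)

```text
t: 19.4
eef_pos: [544.1, -35.0, 73.1]
tcp_rot: [1.247, 1.57, 2.923]
ft_force: [-5.3, -0.1, 2.8]
opening: 0.228
```

```bash
python3 g.py 544 -35 73 6; python3 - <<'E'
from h import *
d=cam('scene');c=np.array(proj(d,[490,-40,60])).astype(int);k=9
u0,v0=c-[44,32];print(u0,v0)
p=d['pixels'][v0:v0+64,u0:u0+88,::-1].astype(float)
p=np.clip(255*(p/220)**0.7,0,255).astype(np.uint8)
cv2.imwrite('pics/p7.png',cv2.resize(p,None,fx=k,fy=k,interpolation=cv2.INTER_CUBIC))
E
```

```text
t 19.4 pos [544.1 -35.   73.1] F [-5.3 -0.1  2.8] open 0.228 j [-0.19 -1.86]
axes x [-0.  0. -1.] y [-0.995 -0.105  0.   ] z [-0.105  0.995  0.   ]
turn 0.01 then shift [0.1 0.1 0.1] (no turn: [0.1 0.1 0.1] )
245 184
```

View pics/p7.png

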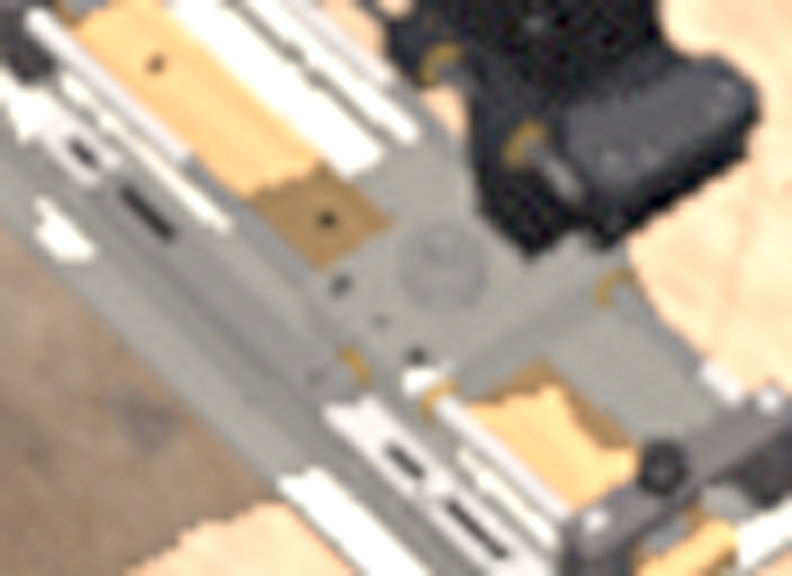

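The 11th view shows the scribe mark (380,320), the collar (355,362) and the strip's notch mark (320,377) in one line. The bush head sits on the carriage at (440,265) and the lug is still held. Handing in.

```bash
python3 -c "
from cell import env,status
print(env.job_done()); s=status.state(); print(s['t'],s['eef_pos'],s['ft_force'],s['opening'])"
```

```text
the job is handed in; nothing more can be done
None
the job is handed in; nothing more can be done
```

The job is handed in, with the middle bush seated in the carriage, the ball in the notch and the arm still gripping the lug. It took about 19 s of the 58 s allowed.

- **Bush:** I took the 30 mm-head bush from the tray. In the hole it met the carriage at the predicted seat height, with TCP z at 72.5 mm and 7.6 N of upward force. A picture after release showed the head where a seated head should be.
- **Carriage:** I gripped the lug (22 mm opening) and slid the carriage about 128 mm to -y. The ball pulled the carriage in with up to about 9 N. The position then held at y ≈ -35.0 mm while the force changed sign.
- **Last checks:** Force along the slide was about 0, with about 5 N sideways and 3 N upward left on the grip. The scribe line, collar and notch mark lined up in the picture. The bush head was still in place and the lug still gripped.

No check failed or disagreed. I could not read the ball's travel directly; the notch is judged from the force and the picture. I didn't take a separate last look at the other items on the bench.

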